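# Pick the split retaining ring out of the sander roller

### The job

Take the hook pick from the rack and use it to lift the split retaining ring out of the roller's bore by its eyed end: feel the hook in under the eye without pressing hard on the bearing seal, then gently draw the eye up until the whole ring has sprung out and lies on the roller's end face. Hang the pick back in the rack. Do not handle the ring with the fingers, do not force the pick, and leave everything else as it stands.

Things in the scene. Friction and masses are not known exactly. Their poses are not given: they have to be found in the camera images.
- roller: Idler roller of a belt sander: plain aluminium drum, diameter 136 mm, 100 mm high, standing on end on a plywood packing block (200 x 180 mm, 8 to 28 mm above the bench), too heavy to shift. Origin: centre of its underside; z up along its axis. Flat end face at z = 100 mm, in it the bearing bore, lined from 10 mm below the face by a plain spacer sleeve of 78 mm inside diameter.
- roller_mouth (a point): Centre of the bore's mouth, on the roller's axis at the level of the end face. The mouth is 90 mm wide, a 45-degree chamfer narrows it to the 83 mm lip 3.5 mm lower; under the lip is the V groove (45-degree flanks, bottom diameter 90 mm, middle 7 mm below the face) that holds the ring.
- bearing: Bearing at the foot of the bore: flat disc 78 mm in diameter (black seal, steel inner race and axle end, all flush). Origin: on the axis, level with this flat face, which lies 19.5 to 20.7 mm below the roller's end face. Fixed. A hard push (more than 12 N) ruins the seal.
- ring: Split retaining ring of oiled 5 mm round spring wire in the groove: 83 mm across its wire centre line, open for 31 degrees. One end has a flat eye standing inwards, the other end is plain. Origin: centre of the ring while it is round; frame fixed to the arc opposite the gap (that arc is on +x; z up; the eye is 161 degrees counter-clockwise from +x seen from above).
- ring_eye (a point): Centre of the ring's eye, a flat disc 11 mm in diameter, 4 mm thick. Seated, it is 34.5 mm from the roller's axis and 7 mm below the face; 10.5 to 11.7 mm free height between its underside and the bearing. About 10 N starts it upwards; drawn up slowly, the wire climbs out from this end on; with the eye 15 to 50 mm above the face the whole ring springs out and lies on the face.
- ring_side_a (a point): Point on the wire's axis 73 degrees counter-clockwise from the ring's +x, on the eye's half. The ring springs outwards: out of the bore it is too wide to fall back; an end let go too early rests on the face with the rest still in the groove, and can be hooked again.
- ring_back (a point): Point on the ring's wire axis opposite the gap.
- ring_side_b (a point): Point on the wire's axis 73 degrees clockwise from the ring's +x, on the plain end's half.
- ring_plain_end (a point): Plain end of the ring's wire, on its axis.
- pick: Hook pick, about 60 g, hanging upright in the rack: square handle 18 x 18 mm, 72 mm high (wood, its lowest 12 mm a steel chuck; knob 4 mm more), sides along x and y. Origin: on the shank's axis at the handle's underside, the shoulder that sits on the rail; z up. Below it the 5 mm steel shank, clamped in the chuck so that it holds in use, sticks out 50 to 64 mm, different each time.
- pick_grip (a point): Point on the axis of the pick's handle, 40 mm above the shoulder. The hook at the foot of the shank, 4 mm thick, points along the pick's -x, rising 5 mm over its 14 mm reach: from the pick's lowest point, at the bend, up to the top of the hook's tip it is 9.5 mm; the tip's foremost point is 16 mm from the shank's axis.
- rack: Wooden tool rack, 220 mm long along its y, fixed. Origin: centre of its underside. Rail 60 mm deep (x -30 to 30 mm), 18 mm thick, open below down to the 8 mm base board. Three slots 10 mm wide at y = -60, 0, 60 mm, open to the front (-x), end at x = 6 mm; tools hang with the shank at x = 0. The pick's hook points out along the slot, so it goes straight up and straight down.
- rack_rail (a point): Middle of the top of the rack's rail, 80 mm above the bench.
- awl: Awl with a round, bellied wooden handle and a straight pointed shank, hanging in the rack. Origin at its handle's underside.
- screwdriver: Screwdriver with a thick round black handle 78 mm high, hanging in the rack. Origin at its handle's underside.
- new_bearing: Replacement bearing, 80 mm in diameter, 18 mm high, lying on the bench.
- glue: White glue bottle, 54 mm in diameter, 150 mm high, standing.
- jar: Glass jar with a steel cap, 68 mm in diameter, 80 mm high, standing.
- brush: Bench brush lying on the bench.
- offcut: Pale wooden stick, 190 x 45 x 22 mm, lying on the bench.
- offcut_dark: Dark wooden block, 110 x 60 x 30 mm, lying on the bench.

How it is judged:
By the outcome, as a careful person would: the job done as asked, in the order asked, and still so for the second after the job is handed in, with the robot touching nothing.
It also fails if it takes over 54 s, if anything falls off the work surface, if the arm or the gripper's body presses on something with over 40 N, if the wrist force passes 120 N, or if a joint passes its speed limit or range.

### The arm

A 6-joint arm with a two-finger parallel gripper is mounted at the origin on the work surface. World frame = base frame: x ahead of the robot, y to its left, z up, the work surface at z = 0. Lengths are in m, angles in rad, forces in N, time in s.
With the tool pointing down it reaches from about 0.375 to 0.9 m from the base axis. Payload 3.1 kg.
Tool frame: the origin (TCP) lies between the finger pads; the fingertips stand 8 mm ahead of it and the grasp point (between the pads) lies 11 mm behind it; z points along the fingers, y is the line along which they close (so a half turn about z gives the same grasp; the last joint's range is limited). The gripper opens to 87 mm and grips with 3 to 60 N. Pads are 19 mm wide; open, the fingers measure 117 mm over their backs; the gripper's body (75 mm by 190 mm) begins 51 mm behind the grasp point.
Start: joints at [1.048, 0.527, 1.433, -0, 1.181, -0.178], TCP at [0.211, 0.588, 0.231] pointing down, gripper open.
Joint ranges: [-3.08, 3.08], [-0.75, 2.2], [0.22, 2.44], [-1.43, 4.57], [0, 2.65], [-2.85, 2.85]. Speed limits (rad/s): [2.79, 2.79, 3.14, 3.14, 3.14, 3.14].

### API

Orientations are given as a unit quaternion [x, y, z, w].
In Python, from rig import robot, vision, job gives the robot as it stands.
- The arm moves only by the shell command python3 -m handwheel 'ROWS' [OPENING] [FORCE]. ROWS is JSON, a list of rows, each a list of 4 numbers: the shift along the tool's x, y, z as a fraction of full scale, then the turn about the tool's z as a fraction of full scale. A call has 1 to 20 rows; each row is the pose to reach, as a shift and turn from the pose commanded when the call began, along the tool's axes at that moment, turning the shorter way round; what a row does not reach only later rows make up. Full scale, the value 1, is 300 mm for a shift and 2 pi rad for a turn. A row lasts 1/12 s, in which the tool goes at most 41.7 mm and 7.16 degrees, less where a joint would pass 70% of its speed; a pose out of reach is approached as far as the arm can. A call with a number of a shift or a turn outside -1 to 1 is refused whole. A call with a gripper value outside its range is refused whole. OPENING is the opening in per cent of the stroke, from 0 (shut) to 100 (fully open), set as the call begins (- or left out, the last holds). The fingers move at their own pace and stop on an object; FORCE is the grip in N (left out, the last holds). Time passes only in rows, so rows that repeat a pose let the fingers close. It gives the time, the measured TCP pose, the force, the opening and the grip force at its end, in the units of the state.
- robot.get_obs(): the state, without advancing time (a new reading comes with each control period).
- vision.camera(name): name is "side" or "top" or "wrist"; returns a dict with "frame" (384x512x3 uint8, red, green, blue), "K" (3x3 intrinsics, pixels), "k1" (the pictures are not rectified: a ray, as slopes to the right and down, at radius r is drawn at 1 + k1 r^2 times it, then the intrinsics apply), "cam_to_world" (4x4, takes a point from camera to world coordinates); the wrist camera has in their place "hand_eye" (4x4, takes a point from camera to tool coordinates, whose origin is the TCP and whose axes are the flange's). Camera axes: x right, y down, z forward; pixel columns grow to the right and rows downward; lengths in m; the calibration is good to about 2 mm. A picture is of the moment at which its call begins: read the wrist's pose just before it. There is no depth.
- job.hand_in(): hands the job in; it is judged then, once.
Trained networks look in the newest picture that a camera, given by its name, has taken for a name from the list of things; names that differ only in an ending like _2 or _b are one class to them, and where a whole thing is asked for, a point or a joint stands for the part that bears it (a point fixed in the world has none). Each returns a list of dicts, best first, with "conf" (0 to 1); they miss things now and then, are a little off and sometimes report something else, mostly with a low value. They report only what shows in the picture. A call takes as long as a camera call.
- vision.look_for(camera, label): "point" ([row, column] in pixels, amid what is visible of it).
- vision.outline_of(camera, label): "mask" (384x512 bool, what is visible of it) and "point" ([row, column] in pixels, amid what is visible of it).
The state is a dict: "time": time; "q": joint angles; "joint_velocities": joint speeds; "joint_torque": joint torques, N m; "position": TCP position; "tool_rot": TCP orientation; "ft_force": force on the tool from outside, world axes, zero at the start; "moment": the same for the moment, N m; "grip_width": finger opening in m; "grip_force": force on a finger pad.
Only numpy, scipy, OpenCV 4.12 (cv2) and the standard library are available. Lean on these libraries where they do the work, as an engineer would, in place of code of your own. Each camera call takes 0.05 s, during which the arm holds its last target. There are 200 camera calls.

## Working session

There is one attempt and no reset: what is moved stays moved. The work goes in short steps, Python scripts to look and compute and a shell command to move; the robot and the scene stay as the last step left them, time stands still between calls to the robot, and variables do not carry over. Pictures are saved under pics/ and viewed, at most 10 in all, crops included, and the job is handed in when it is done.

```bash
ls; mkdir -p pics
cat > h.py <<'E'
import numpy as np, cv2
from rig import robot, vision, job
from scipy.spatial.transform import Rotation as R
def cam(name):
    o=robot.get_obs(); c=vision.camera(name)
    if name=="wrist":
        T=np.eye(4);T[:3,:3]=R.from_quat(o["tool_rot"]).as_matrix();T[:3,3]=o["position"]
        c["cam_to_world"]=T@np.array(c["hand_eye"])
    c["K"]=np.array(c["K"]);c["T"]=np.array(c["cam_to_world"]);return c
def ray(c,p):
    K=c["K"];d=np.array([(p[1]-K[0,2])/K[0,0],(p[0]-K[1,2])/K[1,1]])
    s=d.copy()
    for _ in range(20): s=d/(1+c["k1"]*(s@s))
    return c["T"][:3,3],c["T"][:3,:3]@np.array([s[0],s[1],1])
def atz(c,p,z):
    o,d=ray(c,p);return o+d*(z-o[2])/d[2]
def proj(c,P):
    q=np.linalg.inv(c["T"])@np.append(P,1);s=q[:2]/q[2];s=s*(1+c["k1"]*(s@s))
    return np.array([c["K"][1,1]*s[1]+c["K"][1,2],c["K"][0,0]*s[0]+c["K"][0,2]])
def save(c,n,crop=None,f=1):
    im=c["frame"][...,::-1]
    if crop: im=im[crop[0]:crop[1],crop[2]:crop[3]]
    cv2.imwrite("pics/"+n,cv2.resize(im,None,fx=f,fy=f,interpolation=cv2.INTER_CUBIC))
def tri(obs):
    A=np.zeros((3,3));b=np.zeros(3)
    for c,p in obs:
        o,d=ray(c,p);d=d/np.linalg.norm(d);M=np.eye(3)-np.outer(d,d);A+=M;b+=M@o
    return np.linalg.solve(A,b)
E
python3 - <<'E'
from h import *
Z=dict(roller=.128,roller_mouth=.128,bearing=.108,ring=.121,ring_eye=.121,ring_side_a=.121,ring_back=.121,ring_plain_end=.121,pick=.1,pick_grip=.12,rack=.08,rack_rail=.08,awl=.12,screwdriver=.12)
cs={n:cam(n) for n in("top","side")}
print(robot.get_obs())
for n,c in cs.items():
    save(c,n+".png",f=1.5); print(n,c["T"][:3,3],c["K"][0,0])
    for l in Z:
        for r in vision.look_for(n,l)[:2]: print(n,l,round(r["conf"],2),np.round(r["point"]),atz(c,r["point"],Z[l]).round(4))
E
```

```text
pics
{'time': 0.1, 'q': array([ 1.04749433e+00,  5.28363096e-01,  1.43377664e+00, -8.19758211e-06,
        1.18139901e+00, -1.78527981e-01]), 'joint_velocities': array([ 5.17285073e-04, -2.99249444e-03, -9.85687627e-04,  5.57724296e-04,
        6.12814392e-05, -9.92299952e-04]), 'joint_torque': array([-2.92110008e-04, -4.40984774e+01, -1.77150339e+01,  6.34546462e-02,
        5.33878268e-02, -1.80129950e-05]), 'position': array([0.2109033, 0.5876554, 0.2296749]), 'tool_rot': array([ 1.71532843e-01,  9.85177921e-01, -9.15052991e-04, -3.30933140e-04]), 'ft_force': array([0.24511069, 0.07424395, 0.44227164]), 'moment': array([-0.01429327, -0.01097107,  0.00181673]), 'grip_force': 0.0, 'grip_width': 0.0868096158310603}
top [0.35870495 0.02460044 1.46836153] 405.7138332670953
top roller 0.7 [185. 292.] [ 0.5319 -0.0745  0.128 ]
top roller_mouth 0.81 [180. 296.] [ 0.5474 -0.0884  0.128 ]
top roller_mouth 0.51 [185. 298.] [ 0.5318 -0.0928  0.128 ]
top bearing 0.64 [175. 293.] [ 0.5669 -0.0813  0.108 ]
top bearing 0.16 [201. 205.] [0.4869 0.2208 0.108 ]
top ring_side_a 0.62 [200. 206.] [0.48
[... 847 characters left out ...]
g_eye 0.64 [267. 374.] [ 0.4628 -0.3875  0.121 ]
side ring_side_a 0.64 [187. 196.] [0.4137 0.1233 0.121 ]
side ring_back 0.56 [187. 307.] [ 0.6105 -0.0934  0.121 ]
side ring_back 0.2 [200. 382.] [ 0.6879 -0.2735  0.121 ]
side pick 0.67 [167. 212.] [0.5364 0.1971 0.1   ]
side pick 0.64 [161. 194.] [0.522  0.2609 0.1   ]
side pick_grip 0.62 [163. 193.] [0.4933 0.2279 0.12  ]
side rack 0.94 [190. 196.] [0.4445 0.1617 0.08  ]
side rack_rail 0.91 [188. 197.] [0.4511 0.1663 0.08  ]
side rack_rail 0.73 [198. 130.] [0.2963 0.2719 0.08  ]
side awl 0.49 [168. 210.] [0.5073 0.1722 0.12  ]
side screwdriver 0.65 [154. 177.] [0.4977 0.3051 0.12  ]
side screwdriver 0.5 [266. 375.] [ 0.4663 -0.3862  0.12  ]
```

View pics/top.png

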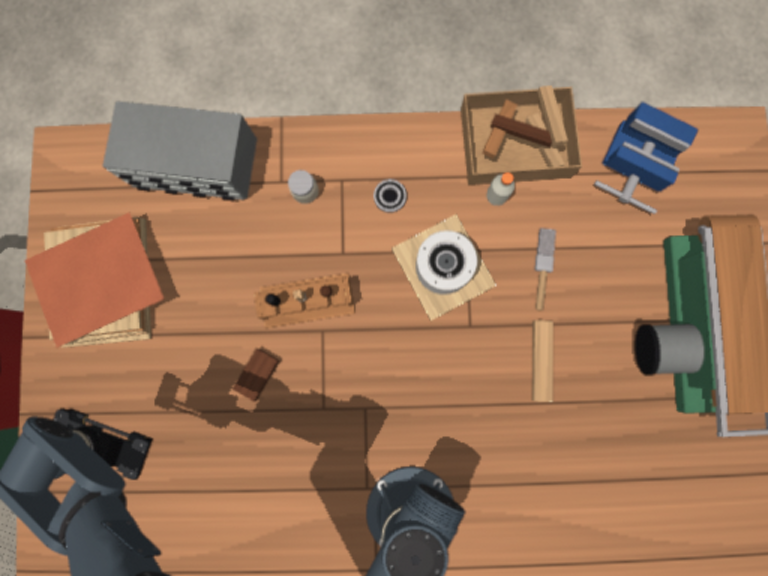

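View pics/side.png

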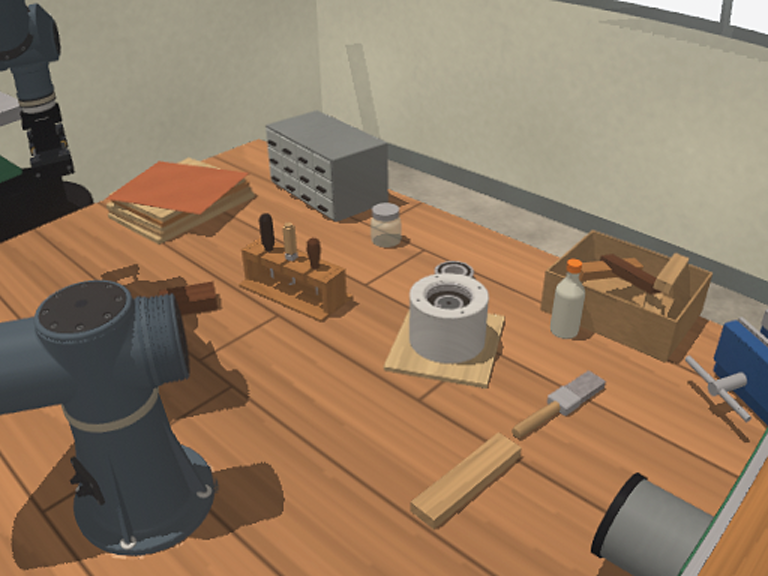

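The top picture shows the rack with the black screwdriver at (row 200, col 182), the pale pick in the middle at about (197, 200) and the awl at (194, 217). The roller's mouth is at about (174, 298). The side picture agrees.

Run:
```python
from h import *
c=cam("top"); o=robot.get_obs()
for p,z in [((200,182),.16),((196,200),.156),((194,217),.15),((174,298),.128)]: print(atz(c,p,z).round(3))
w=cam("wrist");print(np.array(w["hand_eye"]).round(3),w["K"].round(0),w["k1"])
m=vision.outline_of("top","rack")[0]["mask"];
m=vision.outline_of("top","rack_rail"); print([ (cv2.minAreaRect(np.argwhere(x["mask"])[:,::-1].astype(np.float32)),x["conf"]) for x in m])
print(R.from_quat(o["tool_rot"]).as_matrix().round(3))
```

```text
[0.488 0.287 0.16 ]
[0.499 0.229 0.156]
[0.505 0.174 0.15 ]
[ 0.567 -0.096  0.128]
[[-0.    -0.952 -0.306  0.085]
 [ 1.    -0.    -0.     0.001]
 [ 0.    -0.306  0.952 -0.153]
 [ 0.     0.     0.     1.   ]] [[305.   0. 261.]
 [  0. 305. 195.]
 [  0.   0.   1.]] 0.006811473379476769
[(((202.34524536132812, 200.79075622558594), (27.886844635009766, 66.44534301757812), 81.15818786621094), 0.66)]
[[-0.941  0.338 -0.   ]
 [ 0.338  0.941  0.   ]
 [ 0.     0.    -1.   ]]
```

```bash
python3 -m handwheel '[[-1,-0.614,-0.1,0.171],[-1,-0.614,-0.1,0.171],[-1,-0.614,-0.1,0.171],[-1,-0.614,-0.1,0.171],[-1,-0.614,-0.1,0.171],[-1,-0.614,-0.1,0.171],[-1,-0.614,-0.1,0.171],[-1,-0.614,-0.1,0.171],[-1,-0.614,-0.1,0.171],[-1,-0.614,-0.1,0.171]]' 60; python3 -m handwheel '[[-0.31,0.18,0,0],[-0.31,0.18,0,0],[-0.31,0.18,0,0],[-0.31,0.18,0,0]]'
python3 - <<'E'
from h import *
c=cam("wrist");save(c,"w1.png",f=1.5);print(robot.get_obs()["position"],robot.get_obs()["tool_rot"])
for l,z in dict(pick=.1,pick_grip=.12,rack=.08,rack_rail=.08,awl=.12,screwdriver=.12).items():
    for r in vision.look_for("wrist",l)[:2]: print(l,round(r["conf"],2),np.round(r["point"]),atz(c,r["point"],z).round(4))
E
```

```text
time: 2.53
position: [0.4349, 0.3104, 0.2613]
tool_rot: [0.654, 0.756, 0.001, 0.001]
ft_force: [0.3, 0.1, 0.2]
grip_width: 0.0523
grip_force: 0.0
time: 2.87
position: [0.502, 0.227, 0.2606]
tool_rot: [0.653, 0.758, 0.001, 0.001]
ft_force: [-0.6, 0.2, 0.9]
grip_width: 0.0522
grip_force: 0.0
[0.49989823 0.2286776  0.26045001] [ 6.52446191e-01  7.57835020e-01  2.23671899e-04 -1.40073685e-05]
pick 0.74 [180. 262.] [0.5034 0.2275 0.1   ]
pick_grip 0.59 [178. 261.] [0.5012 0.2357 0.12  ]
rack_rail 0.59 [144. 260.] [0.496  0.2626 0.08  ]
awl 0.77 [234. 260.] [0.5088 0.1746 0.12  ]
awl 0.49 [116. 262.] [0.4933 0.2946 0.12  ]
screwdriver 0.74 [119. 266.] [0.4975 0.2921 0.12  ]
```

View pics/w1.png

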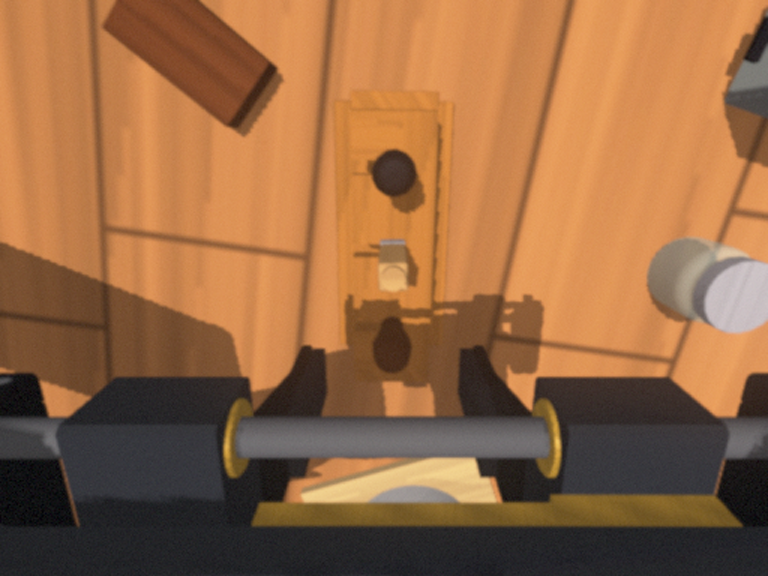

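The wrist picture shows the pick, a pale square handle, at about (178, 262) with its top at about (181, 262). The slots open to the left, along tool -y, so the hook points along tool -y. The rack is aligned with the tool to within about 1 degree.

Run:
```python
from h import *
c=cam("wrist");o=robot.get_obs()
M=R.from_quat(o["tool_rot"]).as_matrix()
def show(n,P): print(n,P.round(4),"tool mm",(M.T@(P-o["position"])*1000).round(1))
show("top",atz(c,(181,262),.155)); show("base",atz(c,(161,262),.085))
for l in("pick","screwdriver","awl"):
    r=vision.outline_of("wrist",l)[0]; m=np.argwhere(r["mask"]);print(l,m.min(0),m.max(0),m.mean(0))
t=cam("top"); rt=vision.outline_of("top","pick"); print([(x["conf"],x["point"]) for x in rt])
```

```text
top [0.496  0.2456 0.155 ] tool mm [ 15.    0.5 105.6]
base [0.4956 0.2492 0.085 ] tool mm [ 18.5   0.7 175.6]
pick [164 257] [199 276] [181.77029096 266.55895865]Traceback (most recent call last):
  File "<stdin>", line 7, in <module>
IndexError: list index out of range
```

Run:
```python
from h import *
P=np.array([.496,.246,.155])
for n in("top","side"):
    c=cam(n); save(c,n+"2.png",(150,250,150,280) if n=="top" else (130,230,130,260),3)
    print(n,[proj(c,P+[0,d,z]).round(1).tolist() for d in(0,-.017) for z in(0,-.07)])
a=cv2.imread("pics/top2.png");b=cv2.imread("pics/side2.png");cv2.imwrite("pics/ts.png",np.vstack([a,b]))
```

```text
top [[197.2, 194.8], [199.3, 198.2], [197.1, 200.0], [199.1, 203.2]]
side [[149.8, 188.4], [170.7, 190.5], [151.6, 192.2], [172.7, 194.3]]
```

View pics/ts.png

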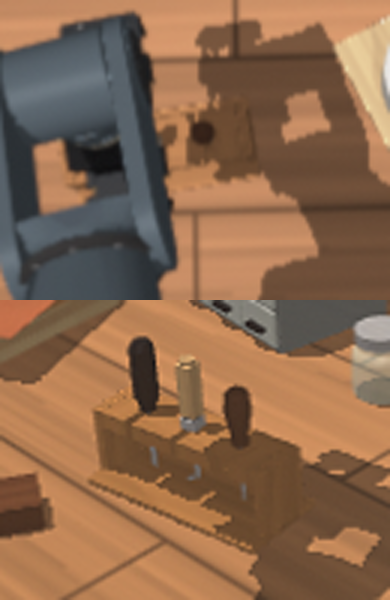

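Side view: pick top at about (149.5, 192.7) and shoulder at about (172.7, 194.3). That fits y≈0.229, not the wrist camera's 0.246, so I'll check the wrist camera with other points.

Run:
```python
from h import *
c=cam("wrist");s=cam("side");t=cam("top");
print(robot.get_obs()["position"])
for n,p in dict(railfar=(73,262),railnear=(253,259),sd=(107,262)).items(): print(n,atz(c,p,.08 if n[0]=='r' else .16).round(4))
print("wrist awl/pick top", atz(c,(215,262),.15),atz(c,(183,262),.155))
print("side pick top",atz(s,(149.5,192.7),.155),"base",atz(s,(172.5,194.3),.085))
print("side sd top",atz(s,(143,177.5),.16),"awl",atz(s,(160,209),.15))
# top picture rail corners (first picture 1.5x)
for p in [(276,350),(294,256),(318,259),(300,352)]: print("top rail",atz(t,(p[0]/1.5,p[1]/1.5),.08).round(3))
save(c,"w2.png",(50,270,200,320),3)
```

```text
[0.49867702 0.22978041 0.26057389]
railfar [0.4828 0.3373 0.08  ]
railnear [0.5105 0.1338 0.08  ]
sd [0.4872 0.3068 0.16  ]
wrist awl/pick top [0.50203156 0.21117509 0.15      ] [0.49709703 0.24305857 0.155     ]
side pick top [0.50517893 0.23762083 0.155     ] base [0.49663719 0.22984175 0.085     ]
side sd top [0.49599992 0.29457213 0.16      ] awl [0.50119306 0.16440006 0.15      ]
top rail [0.546 0.125 0.08 ]
top rail [0.51  0.342 0.08 ]
top rail [0.455 0.335 0.08 ]
top rail [0.491 0.121 0.08 ]
```

View pics/w2.png

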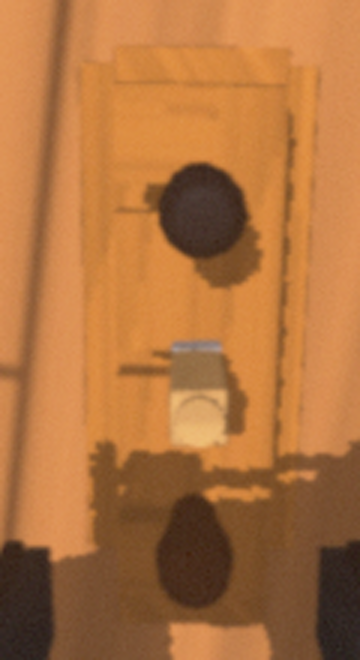

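Run:
```python
from h import *
c=cam("wrist");o=robot.get_obs();M=R.from_quat(o["tool_rot"]).as_matrix()
def show(n,P): print(n,P.round(4),"tool mm",(M.T@(P-o["position"])*1000).round(1))
for n,(x,y),z in [("slotS",(140,210),.08),("slotP",(140,370),.08),("slotA",(140,515),.08),("knob",(198,418),.156),("sdtop",(202,210),.162),("far",(202,83),.08),("near",(195,622),.08),("TLcorner",(115,83),.08),("TRcorner",(290,83),.08),("BL",(120,615),.08),("BR",(270,622),.08)]: show(n,atz(c,(50+y/3,200+x/3),z))
print(o["position"])
```

```text
slotS [0.474  0.2884 0.08  ] tool mm [ 61.7 -15.5 180.6]
slotP [0.482  0.2305 0.08  ] tool mm [  3.3 -16.4 180.6]
slotA [0.49   0.1723 0.08  ] tool mm [-55.5 -17.2 180.6]
knob [0.5017 0.2378 0.156 ] tool mm [  7.5   4.2 104.6]
sdtop [0.4933 0.2973 0.162 ] tool mm [67.6  4.9 98.6]
far [0.4892 0.3334 0.08  ] tool mm [103.9   6.3 180.6]
near [0.5188 0.1286 0.08  ] tool mm [-103.     4.6  180.6]
TLcorner [0.4599 0.3289 0.08  ] tool mm [103.9 -23.4 180.6]
TRcorner [0.5189 0.3379 0.08  ] tool mm [103.9  36.3 180.6]
BL [0.488  0.1272 0.08  ] tool mm [-99.7 -26.1 180.6]
BR [0.5493 0.1333 0.08  ] tool mm [-103.    35.4  180.6]
[0.49869404 0.22971885 0.26056224]
```

```bash
python3 -m handwheel '[[0.0133,0.0173,0.1,0.002],[0.0133,0.0173,0.2,0.002],[0.0133,0.0173,0.3,0.002],[0.0133,0.0173,0.4,0.002],[0.0133,0.0173,0.47,0.002],[0.0133,0.0173,0.505,0.002],[0.0133,0.0173,0.505,0.002]]' && python3 -m handwheel '[[0,0,0,0],[0,0,0,0],[0,0,0,0],[0,0,0,0],[0,0,0,0],[0,0,0,0],[0,0,0,0],[0,0,0,0]]' 0 40
```

```text
time: 4.25
position: [0.5018, 0.2339, 0.1067]
tool_rot: [0.656, 0.754, -0.002, -0.002]
ft_force: [-1.0, -0.2, 0.4]
grip_width: 0.052
grip_force: 0.0
time: 4.92
position: [0.5035, 0.2345, 0.1097]
tool_rot: [0.656, 0.755, 0.0, 0.0]
ft_force: [-0.1, -1.4, 4.6]
grip_width: 0.0181
grip_force: 40.0
```

Run:
```python
from h import *
c=cam("wrist");save(c,"w3.png",f=1.5);s=cam("side");save(s,"s3.png",(110,250,130,270),4)
```

```text
(no output)
```

View pics/w3.png

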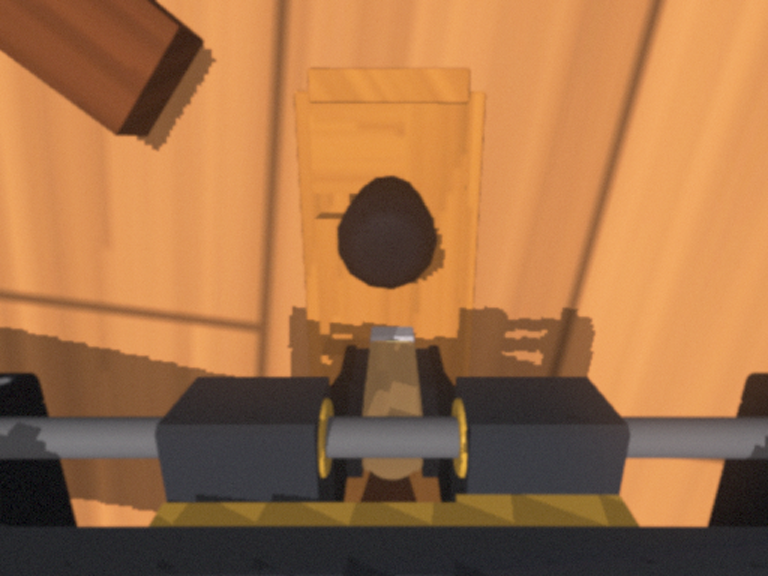

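The pick is gripped (opening 18.1 mm, the handle's width). I'll lift it straight up, carry it over the roller and look from there.

```bash
python3 -m handwheel '[[0,0,-0.04,0],[0,0,-0.1,0],[0,0,-0.2,0],[0,0,-0.3,0],[0,0,-0.42,0],[0,0,-0.53,0],[0,0,-0.63,0],[0,0,-0.63,0]]' && python3 -m handwheel '[[-0.12,0.006,0,0],[-0.24,0.012,0,0],[-0.37,0.02,0,0],[-0.5,0.025,0,0],[-0.64,0.03,0,0],[-0.78,0.035,0,0],[-0.9,0.04,0,0],[-1,0.05,0,0],[-1,0.05,0,0]]' && python3 -m handwheel '[[-0.1,0,0,0],[-0.2,0,0,0],[-0.22,0,0,0],[-0.22,0,0,0],[-0.22,0,0,0]]'
python3 - <<'E'
from h import *
c=cam("wrist");save(c,"w4.png",f=1.5);s=cam("side");save(s,"s4.png",f=1);o=robot.get_obs();print(o["position"],o["tool_rot"],o["ft_force"])
for n,cc in(("wrist",c),("side",s)):
  for l,z in dict(roller_mouth=.128,bearing=.108,ring_eye=.121,ring_side_a=.121,ring_back=.121,ring_plain_end=.121,pick=.24).items():
    for r in vision.look_for(n,l)[:3]: print(n,l,round(r["conf"],2),np.round(r["point"],1),atz(cc,r["point"],z).round(4))
E
```

```text
time: 5.68
position: [0.5067, 0.2354, 0.3044]
tool_rot: [0.656, 0.755, 0.005, 0.004]
ft_force: [0.2, 0.6, 0.3]
grip_width: 0.0177
grip_force: 40.0
time: 6.43
position: [0.561, -0.0666, 0.2968]
tool_rot: [0.658, 0.753, -0.001, 0.001]
ft_force: [0.0, 0.2, -1.1]
grip_width: 0.0183
grip_force: 40.0
time: 6.85
position: [0.5681, -0.1251, 0.2971]
tool_rot: [0.657, 0.754, 0.0, -0.001]
ft_force: [-0.6, -0.3, -0.7]
grip_width: 0.018
grip_force: 40.0
[ 0.56820586 -0.12433793  0.29754353] [ 6.55838718e-01  7.54900430e-01  4.02920762e-05 -9.56880265e-04] [ 0.18856719  0.96899742 -0.93107435]
wrist roller_mouth 0.69 [113.1 267.2] [ 0.5643 -0.0553  0.128 ]
wrist bearing 0.82 [147.7 271. ] [ 0.5744 -0.0928  0.108 ]
wrist bearing 0.56 [178.9 263. ] [ 0.5705 -0.1299  0.108 ]
wrist bearing 0.37 [254.3 260.2] [ 0.5807 -0.2274  0.108 ]
wrist ring_eye 0.49 [149.1 237.7] [ 0.5382 -0.0973  0.121 ]
wrist ring_side_a 0.78 [132.3 243. ] [ 0.5418 -0.0787  0.121 ]
wrist ring_side_a 0.51 [181.5 282.2] [ 0.5917 -0.1265  0.121 ]
wrist ring_back 0.83 [146.8 243.5] [ 0.5441 -0.0939  0.121 ]
wrist ring_plain_end 0.65 [149. 239.] [ 0.5396 -0.097   0.121 ]
wrist ring_plain_end 0.55 [175.6 253.8] [ 0.5593 -0.1242  0.121 ]
wrist pick 0.59 [256.5 261.2] [ 0.5724 -0.1572  0.24  ]
side roller_mouth 0.74 [223.4 298.6] [ 0.4658 -0.1799  0.128 ]
side bearing 0.52 [199.8 299.3] [ 0.5643 -0.1041  0.108 ]
side bearing 0.23 [201.  125.2] [0.2588 0.2296 0.108 ]
side ring_side_a 0.43 [203.1 378.4] [ 0.6697 -0.2726  0.121 ]
side ring_back 0.63 [317.5 311.4] [ 0.2656 -0.3724  0.121 ]
side ring_back 0.56 [186.6 291.4] [ 0.5829 -0.0623  0.121 ]
side ring_back 0.2 [179.9 300.2] [ 0.6236 -0.0592  0.121 ]
side ring_plain_end 0.33 [199.4 125.8] [0.2549 0.217  0.121 ]
side pick 0.44 [142.5 311.2] [ 0.6302 -0.0842  0.24  ]
```

View pics/w4.png

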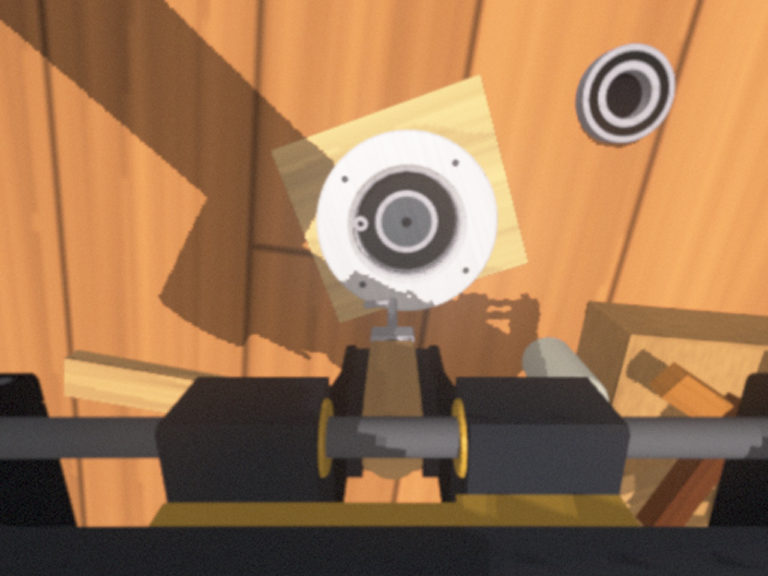

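The wrist picture shows the roller face centred at about (147, 271) and the eye with its hole at (148.7, 240.7), so the eye lies on the tool -y side, which is where the hook points. The hook is at about (201, 250) to (203, 261) and the chuck at about (222, 261).

Run:
```python
from h import *
c=cam("wrist");o=robot.get_obs();M=R.from_quat(o["tool_rot"]).as_matrix()
g=cv2.cvtColor(c["frame"],cv2.COLOR_RGB2GRAY).astype(int)
hsv=cv2.cvtColor(c["frame"],cv2.COLOR_RGB2HSV)
print("rows 194-232, cols 236-276 step2")
for r in range(194,232): print(r,g[r,238:276:2], "|",hsv[r,261,1])
# bore mouth: dark disc inside white; face hull
m=((hsv[...,1]<60)&(g>150)).astype(np.uint8)[:235]
n,lab,st,ce=cv2.connectedComponentsWithStats(m); i=1+np.argmax(st[1:,4]); print(st[i],ce[i])
cnt=cv2.findContours((lab==i).astype(np.uint8),cv2.RETR_CCOMP,cv2.CHAIN_APPROX_NONE)
for k,q in enumerate(cnt[0]):
    if len(q)>40:
        P=np.array([atz(c,(p[0][1],p[0][0]),.128) for p in q])[:,:2]
        (e,ax,an)=cv2.fitEllipse((P*1000).astype(np.float32)); print(len(q),e,ax,an,cnt[1][0][k])
```

```text
rows 194-232, cols 236-276 step2
194 [151 150 155 153 153 156 153 152 157 155 154 152 153 160 194 192 186 188
 176] | 13
195 [146 151 150 152 153 152 157 156 154 152 155 152 152 154 166 162 158 159
 157] | 16
196 [141 146 151 151 149 153 154 155 153 154 156 155 152 156 154 155 153 155
 158] | 16
197 [136 140 148 151 152 153 156 153 152 152 155 151 150 157 154 155 154 154
 153] | 17
198 [132 131 143 150 152 154 155 151 151 150 150 140 141 153 152 153 153 155
 155] | 11
199 [129 131 134 142 147 148 152 150 147 151 157 139 132 142 155 150 153 155
 155] | 11
200 [129 129 130 132 131 133 146 154 162 175 170 138 131 138 154 152 154 155
 152] | 13
201 [128 131 128 121 120 121 128 134 155 188 180 138 128 132 155 152 154 153
 155] | 8
202 [130 128 124 120 122 120 124 124 129 165 173 134 125 132 151 152 154 155
 155] | 6
203 [127 126 123 122 120 120 122 119 121 142 159 134 128 130 156 151 150 154
 154] | 9
204 [124 129 123 122 120 120 121 117 114 121 136 134 128 131 151 149 152 150
 149] | 11
205 [126 127 123 122 121 123 123 116 109 108 119 132 130 120 129 135 137 135
 130] | 10
206 [128 129 1
[... 1862 characters left out ...]
07 104 110 109 102  97 100  98 108 118 141 147
 143] | 100
228 [ 93  98  95  94  96 101 100 106 106 104 103 103 102 100 103 111 125 115
 110] | 118
229 [ 95  95  91  95  97 100  98 101 102 107 106 102 100 103 106 110 119 109
 104] | 114
230 [ 90  95  92  92  97  99  95 102 102 108 104 102 102  98 105 117 123 105
 104] | 118
231 [ 81  90  88  87  95  99  98 101 105 105 104 100  99 100 103 119 119 103
 104] | 114
[ 210   85  121  120 7749] [270.54329591 142.97109304]
396 (573.962646484375, -90.62044525146484) (122.79489135742188, 128.85140991210938) 76.07371520996094 [-1 -1  1 -1]
203 (573.7577514648438, -90.82720184326172) (70.86803436279297, 72.9651107788086) 179.70973205566406 [16 14 -1  0]
```

```bash
python3 -m handwheel '[[0.05,0.005,0.03,0],[0.093,0.005,0.08,0],[0.093,0.005,0.15,0],[0.093,0.005,0.2,0],[0.093,0.005,0.2167,0],[0.093,0.005,0.2167,0],[0.093,0.005,0.2167,0]]'
python3 - <<'E'
from h import *
o=robot.get_obs();c=cam("wrist");save(c,"w5.png",(120,270,180,340),5);print(o["position"],o["tool_rot"],o["ft_force"])
for l in ("ring_eye","bearing","pick","ring_plain_end"):
    print(l,[(round(r["conf"],2),np.round(r["point"],1)) for r in vision.look_for("wrist",l)[:3]])
E
```

```text
time: 8.28
position: [0.5666, -0.0977, 0.2331]
tool_rot: [0.656, 0.755, 0.0, -0.0]
ft_force: [0.5, -0.2, -0.1]
grip_width: 0.0177
grip_force: 40.0
[ 0.56658038 -0.097719    0.23305342] [ 6.56214720e-01  7.54574201e-01  6.14246891e-05 -1.11259375e-04] [ 0.47272085 -0.19684381 -0.13362133]
ring_eye [(0.66, array([187.3, 232.1]))]
bearing [(0.68, array([183.9, 272.2])), (0.32, array([186.5, 233.4])), (0.26, array([327.5, 421.3]))]
pick [(0.63, array([255.4, 260.5]))]
ring_plain_end []
```

View pics/w5.png

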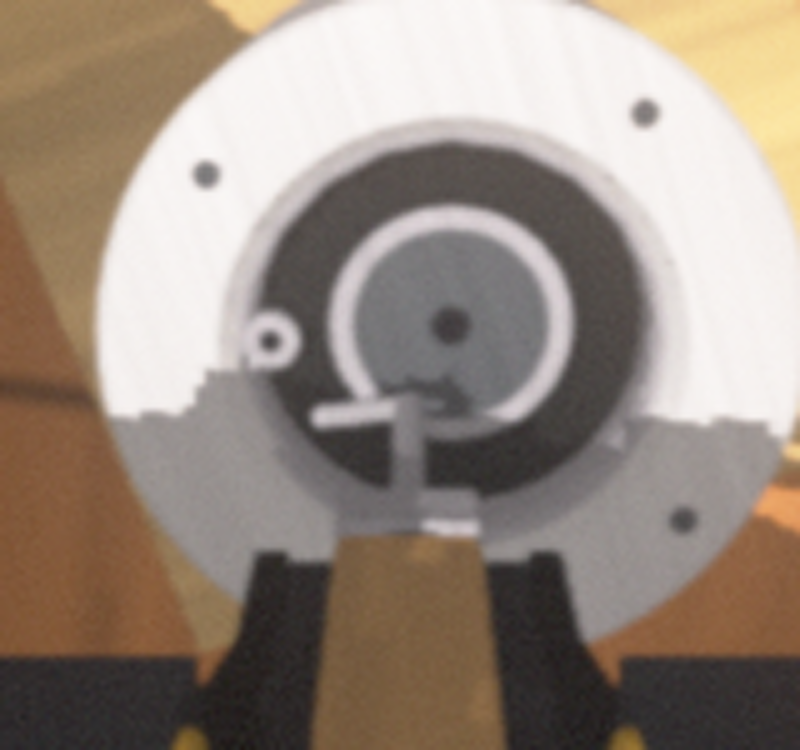

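Axle centre at (185, 270), eye at (188, 234.2), hook bend at (199, 261) and hook tip at (203, 242.4). The hook points at the eye's side and hangs in front of the bearing.

Run:
```python
from h import *
o=robot.get_obs();c=cam("wrist");M=R.from_quat(o["tool_rot"]).as_matrix()
f=lambda p,z:(M.T@(atz(c,p,z)-o["position"])*1000).round(1)
print("axle",f((185,270),.1079),"eye",f((188,234.2),.123))
print("face L,R",f((185,199),.128),f((185,340),.128))
print("mouth L,R, far",f((185,224.5),.128),f((185,316),.128),f((143.5,270),.128))
print("bearing L R top",f((185,232),.1079),f((185,309),.1079),f((148.5,270),.1079))
for z in(.133,.138,.143,.148): print(z,"bend",f((199,261),z),"tip",f((203,242.4),z+.0075))
print("side shank base",f((224,261),.233-.0297))
```

```text
axle [  5.3   8.3 126.1] eye [  6.8 -24.5 111. ]
face L,R [ 11.1 -55.  105.9] [ 11.   69.6 106.1]
mouth L,R, far [ 11.1 -32.5 105.9] [ 11.   48.4 106.1] [ 47.6   7.4 106. ]
bearing L R top [  5.3 -27.9 126. ] [  5.2  45.5 126.2] [ 40.1   8.  126.1]
0.133 bend [ -0.3  -0.2 101. ] tip [ -1.4 -16.2  93.5]
0.138 bend [ 1.3 -0.2 96. ] tip [  0.3 -15.9  88.5]
0.143 bend [ 3.  -0.2 91. ] tip [  2.1 -15.5  83.5]
0.148 bend [ 4.7 -0.2 86. ] tip [  3.9 -15.2  78.5]
side shank base [ 6.1 -0.2 30.7]
```

Run:
```python
from h import *
w=cam("wrist");t=cam("top");s=cam("side")
def wc(pos,q):
    T=np.eye(4);T[:3,:3]=R.from_quat(q).as_matrix();T[:3,3]=pos;d=dict(w);d["T"]=T@np.array(w["hand_eye"]);return d
w4=wc([.56820586,-.12433793,.29754353],[.6558387,.7549004,4e-5,-9.57e-4]);w5=wc([.56658,-.097719,.233053],[.656214,.754574,6e-5,-1.1e-4])
print("axle wrist",tri([(w4,(147.3,271.3)),(w5,(185,270))]))
print("eye wrist",tri([(w4,(148.7,240.7)),(w5,(188,234.2))]))
print("face ctr top/side",tri([(t,(173.5,297.6)),(s,(197.5,299.4))]))
print("axle all",tri([(w4,(147.3,271.3)),(w5,(185,270)),(t,(174.2,297.6)),(s,(200.5,299.4))]))
# face width in side picture: left 409/1.5 right 489/1.5
for z in(.108,.118,.128):
  a=atz(s,(197.5,273),z);b=atz(s,(197.5,326),z);print(z,np.linalg.norm(a-b),atz(t,(173.5,297.6),z),atz(s,(197.5,299.4),z))
# face width in top view: 415..480 /1.5
  a=atz(t,(173.5,276.7),z);b=atz(t,(173.5,320),z);print(np.linalg.norm(a-b))
```

```text
axle wrist [ 0.574762   -0.09255323  0.10240955]
eye wrist [ 0.54102137 -0.09724506  0.11270294]
face ctr top/side [ 0.57295496 -0.09664467  0.10714389]
axle all [ 0.57444754 -0.09530225  0.09558502]
0.108 0.13649976313574547 [ 0.57231202 -0.09605145  0.108     ] [ 0.57259551 -0.09779482  0.108     ]
0.14695579083492719
0.118 0.13453027375843638 [ 0.57074179 -0.09516454  0.118     ] [ 0.56103609 -0.10656008  0.118     ]
0.14587552071977608
0.128 0.1325607843811273 [ 0.56917157 -0.09427763  0.128     ] [ 0.54947668 -0.11532534  0.128     ]
0.14479525060462492
```

The face measures nearer z≈0.11, so the packing block's top must be lower than I assumed. The hook lines up with the eye laterally, so I'll go down and feel for the bearing in small guarded steps.

```bash
cat > ck.py <<'E'
import sys
from rig import robot
o=robot.get_obs();print("   t %.2f p %s f %s"%(o["time"],(o["position"]*1000).round(2),o["ft_force"].round(2)))
sys.exit(1 if abs(o["ft_force"]).max()>float(sys.argv[1]) else 0)
E
H="python3 -m handwheel"; C="python3 ck.py"
$H '[[0,0,0.03,0],[0,0,0.06,0],[0,0,0.09,0],[0,0,0.117,0],[0,0,0.117,0],[0,0,0.117,0]]' >/dev/null && $C 2.5 &&
$H '[[0,0,0.005,0],[0,0,0.005,0]]' >/dev/null && $C 2 &&
$H '[[0,0,0.005,0],[0,0,0.005,0]]' >/dev/null && $C 2
python3 - <<'E'
from h import *
c=cam("wrist");save(c,"w6.png",(130,260,180,330),5)
E
```

```text
t 9.23 p [565.85 -97.95 196.76] f [ 0.11 -0.34 -1.29]
   t 9.40 p [566.65 -98.23 196.47] f [ 0.73  0.91 -0.07]
   t 9.57 p [566.57 -98.18 195.09] f [-0.12  0.44 -1.18]
```

View pics/w6.png

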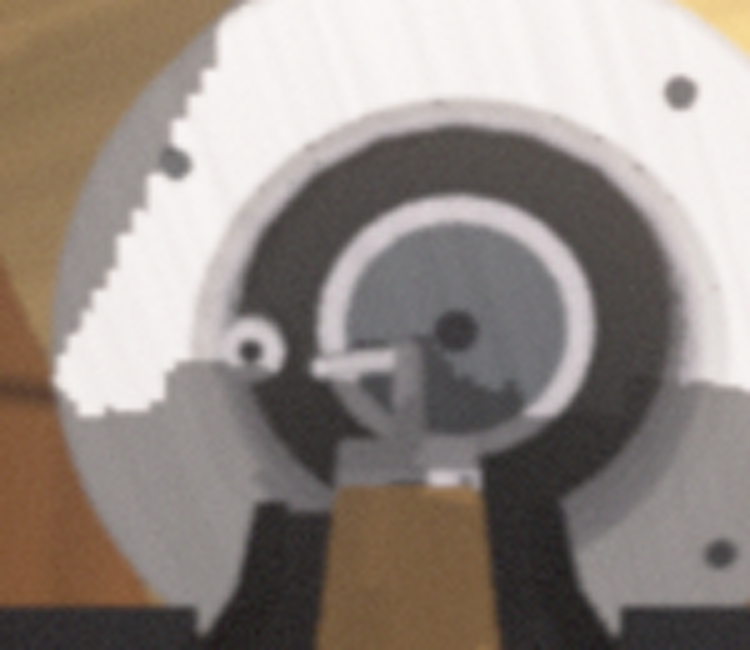

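Eye at (199.6, 230) and hook tip at (203.4, 243). They should line up at the eye's level after about 10 mm more. I'll keep feeling downwards.

```bash
H="python3 -m handwheel"; C="python3 ck.py"
$H '[[0,0,0.005,0],[0,0,0.005,0],[0,0,0.005,0]]' >/dev/null && $C 2.4 &&
$H '[[0,0,0.005,0],[0,0,0.005,0],[0,0,0.005,0]]' >/dev/null && $C 2.4 &&
$H '[[0,0,0.003,0],[0,0,0.003,0],[0,0,0.003,0]]' >/dev/null && $C 2.4 &&
$H '[[0,0,0.003,0],[0,0,0.003,0],[0,0,0.003,0]]' >/dev/null && $C 2.4 &&
$H '[[0,0,0.003,0],[0,0,0.003,0],[0,0,0.003,0]]' >/dev/null && $C 2.4 &&
$H '[[0,0,0.003,0],[0,0,0.003,0],[0,0,0.003,0]]' >/dev/null && $C 2.4 &&
$H '[[0,0,0.003,0],[0,0,0.003,0],[0,0,0.003,0]]' >/dev/null && $C 2.4 &&
$H '[[0,0,0.003,0],[0,0,0.003,0],[0,0,0.003,0]]' >/dev/null && $C 2.4 &&
$H '[[0,0,0.003,0],[0,0,0.003,0],[0,0,0.003,0]]' >/dev/null && $C 2.4 &&
$H '[[0,0,0.003,0],[0,0,0.003,0],[0,0,0.003,0]]' >/dev/null && $C 2.4
```

```text
t 9.87 p [566.42 -98.16 193.43] f [-0.11 -0.55  0.24]
   t 10.12 p [566.39 -98.13 191.82] f [ 0.3  -0.13 -0.05]
   t 10.37 p [566.38 -98.15 190.96] f [ 0.58 -0.4  -0.31]
   t 10.62 p [566.4  -98.13 190.07] f [-0.26 -0.56  0.28]
   t 10.87 p [566.41 -98.14 189.19] f [ 0.54  0.54 -0.47]
   t 11.12 p [566.38 -98.14 188.27] f [-0.08  0.97 -0.47]
   t 11.37 p [566.37 -98.12 187.37] f [ 1.16  0.36 -0.6 ]
   t 11.62 p [566.38 -98.15 186.48] f [ 0.48 -0.4  -0.21]
   t 11.87 p [566.39 -98.14 185.56] f [-0.56 -0.8  -0.17]
   t 12.12 p [566.41 -98.12 184.69] f [-0.44  0.49  0.51]
```

```bash
H="python3 -m handwheel"; C="python3 ck.py"
$H '[[0,0,0.003,0],[0,0,0.003,0],[0,0,0.003,0]]' >/dev/null && $C 2.4 &&
$H '[[0,0,0.003,0],[0,0,0.003,0],[0,0,0.003,0]]' >/dev/null && $C 2.4 &&
$H '[[0,0,0.002,0],[0,0,0.002,0],[0,0,0.002,0]]' >/dev/null && $C 2.4 &&
$H '[[0,0,0.002,0],[0,0,0.002,0],[0,0,0.002,0]]' >/dev/null && $C 2.4 &&
$H '[[0,0,0.002,0],[0,0,0.002,0],[0,0,0.002,0]]' >/dev/null && $C 2.4 &&
$H '[[0,0,0.002,0],[0,0,0.002,0],[0,0,0.002,0]]' >/dev/null && $C 2.4 &&
$H '[[0,0,0.002,0],[0,0,0.002,0],[0,0,0.002,0]]' >/dev/null && $C 2.4 &&
$H '[[0,0,0.002,0],[0,0,0.002,0],[0,0,0.002,0]]' >/dev/null && $C 2.4 &&
$H '[[0,0,0.002,0],[0,0,0.002,0],[0,0,0.002,0]]' >/dev/null && $C 2.4 &&
$H '[[0,0,0.002,0],[0,0,0.002,0],[0,0,0.002,0]]' >/dev/null && $C 2.4
```

```text
t 12.37 p [566.39 -98.14 183.78] f [-0.33 -0.13 -0.87]
   t 12.62 p [566.4  -98.16 182.87] f [-0.12  0.19 -0.59]
   t 12.87 p [566.41 -98.15 182.32] f [ 0.05 -0.48 -0.76]
   t 13.12 p [566.4  -98.14 181.7 ] f [-0.45 -0.04 -0.5 ]
   t 13.37 p [566.39 -98.18 181.09] f [ 0.7   0.24 -0.55]
   t 13.62 p [566.39 -98.12 180.49] f [-0.75  0.01 -0.96]
   t 13.87 p [566.49 -98.21 180.01] f [-0.09 -0.52 -0.21]
   t 14.12 p [566.57 -98.22 179.69] f [-0.23  0.13  2.12]
   t 14.37 p [566.66 -98.24 179.48] f [-0.75  0.36  6.36]
```

Contact felt at TCP z≈180.05 (6 N at most). I'll back off 0.5 mm, then slide outwards under the eye.

```bash
H="python3 -m handwheel"; C="python3 ck.py"
$H '[[0,0,-0.0063,0],[0,0,-0.0063,0],[0,0,-0.0063,0]]' >/dev/null && $C 2.4 &&
$H '[[0,-0.005,0,0],[0,-0.01,0,0],[0,-0.01,0,0]]' >/dev/null && $C 2.4 &&
$H '[[0,-0.004,0,0],[0,-0.007,0,0],[0,-0.007,0,0]]' >/dev/null && $C 2.4 &&
$H '[[0,-0.004,0,0],[0,-0.007,0,0],[0,-0.007,0,0]]' >/dev/null && $C 2.4 &&
$H '[[0,-0.004,0,0],[0,-0.007,0,0],[0,-0.007,0,0]]' >/dev/null && $C 2.4 &&
$H '[[0,-0.004,0,0],[0,-0.007,0,0],[0,-0.007,0,0]]' >/dev/null && $C 2.4
python3 - <<'E'
from h import *
c=cam("wrist");save(c,"w7.png",(150,250,190,310),5)
E
```

```text
t 14.62 p [566.31 -98.1  180.36] f [-0.07 -0.11 -1.05]
   t 14.87 p [562.86 -98.47 180.3 ] f [-0.15 -0.38 -0.72]
   t 15.12 p [561.12 -98.84 180.58] f [-0.37  0.65 -0.13]
   t 15.37 p [559.06 -99.14 180.63] f [-0.67 -0.46 -0.49]
   t 15.62 p [557.   -99.44 180.63] f [ 0.8   0.31 -0.55]
   t 15.87 p [554.89 -99.7  180.61] f [-0.64  0.52 -0.93]
```

```bash
H="python3 -m handwheel"; C="python3 ck.py"
for i in 1; do
$H '[[0,0,-0.002,0],[0,0,-0.002,0],[0,0,-0.002,0]]' >/dev/null && $C 4 &&
$H '[[0,0,-0.002,0],[0,0,-0.002,0],[0,0,-0.002,0]]' >/dev/null && $C 4 &&
$H '[[0,0,-0.002,0],[0,0,-0.002,0],[0,0,-0.002,0]]' >/dev/null && $C 4 &&
$H '[[0,0,-0.002,0],[0,0,-0.002,0],[0,0,-0.002,0]]' >/dev/null && $C 4 &&
$H '[[0,0,-0.002,0],[0,0,-0.002,0],[0,0,-0.002,0]]' >/dev/null && $C 4; done
```

```text
t 16.17 p [555.26 -99.77 181.3 ] f [-0.31  0.01  0.13]
   t 16.42 p [555.12 -99.7  181.71] f [ 0.47  0.22 -1.61]
   t 16.67 p [555.08 -99.76 182.15] f [ 0.02 -0.51 -3.03]
   t 16.92 p [555.21 -99.71 182.73] f [ 1.37 -0.67 -6.11]
```

It's hooked: the load builds to -6 N, starting 1.5 mm above the bearing contact. Now I'll draw it up gently.

```bash
H="python3 -m handwheel"; C="python3 ck.py"
$H '[[0,0,-0.002,0],[0,0,-0.004,0],[0,0,-0.006,0],[0,0,-0.008,0],[0,0,-0.01,0],[0,0,-0.01,0]]' >/dev/null && $C 20 &&
$H '[[0,0,-0.003,0],[0,0,-0.006,0],[0,0,-0.009,0],[0,0,-0.012,0],[0,0,-0.015,0],[0,0,-0.015,0]]' >/dev/null && $C 20 &&
$H '[[0,0,-0.003,0],[0,0,-0.006,0],[0,0,-0.009,0],[0,0,-0.012,0],[0,0,-0.015,0],[0,0,-0.015,0]]' >/dev/null && $C 20
```

```text
t 17.42 p [554.99 -99.67 186.64] f [-0.5  -0.01 -1.15]
   t 17.92 p [555.08 -99.71 190.64] f [-0.71  0.76 -1.98]
   t 18.42 p [555.02 -99.69 195.11] f [-1.08  0.31 -2.55]
```

Run:
```python
from h import *
for n in("wrist",):
    c=cam(n);save(c,"w8.png",(150,250,190,310),5)
    for l in("ring_eye","bearing"): print(l,[(round(r["conf"],2),np.round(r["point"],1)) for r in vision.look_for(n,l)[:3]])
    for l in("ring_eye","ring","pick"):
        for r in vision.outline_of(n,l)[:2]: m=np.argwhere(r["mask"]);print(l,round(r["conf"],2),m.min(0),m.max(0),len(m))
g=cv2.cvtColor(c["frame"],cv2.COLOR_RGB2GRAY)
for r in range(184,220,2): print(r,g[r,226:272:2])
```

```text
ring_eye [(0.66, array([203.5, 238.2]))]
bearing [(0.73, array([197.2, 289.9])), (0.39, array([148.8, 288.6]))]
ring_eye 0.53 [179 230] [213 248] 361
ring_eye 0.48 [305 414] [350 455] 1329
ring 0.76 [153 230] [243 334] 1061
pick 0.79 [199 242] [319 281] 2637
pick 0.33 [153 230] [243 335] 1535
184 [240 241 240 240 234 188 189 209 176  98  69  64  70  73  72  71  91 185
 201 190 131 116 116]
186 [241 241 239 240 224 181 200 190 141  68  68  68  71  74  70  75 121 197
 201 165 117 117 115]
188 [240 241 241 235 198 194 205 174  95  65  68  70  69  72  74  82 167 204
 191 131 114 116 114]
190 [241 239 240 231 188 206 195 145  70  62  70  70  72  71  72  92 186 198
 175 115 115 114 115]
192 [241 239 240 225 198 207 177 114  68  63  69  70  69  72  70 107 189 195
 156 116 116 112 114]
194 [240 240 237 213 203 196 149 100  64  67  66  70  71  72  69 120 196 196
 138 114 113 115 113]
196 [241 241 237 203 201 177 126  99  68  67  69  72  70  68  70 128 195 188
 138 110 115 112 112]
198 [240 240 233 198 201 172 123 102  65  66  63  64  63  64  67 114 178 138
 109  93 109 112 109]
200 [234 240 2
[... 275 characters left out ...]
76 102]
206 [145 143 137 143 143 187 189 133 103 154 185 125  62  60  59  59  95 123
 121 101  75  72  75]
208 [146 142 122 120 123 174 164  76  61  94 128 106  54  51  57  54  92 123
 121 110  92  74  72]
210 [146 141 124 118 117 117 116  94  85 108 113  75  52  55  52  53  81 106
 107 108 111  85  71]
212 [147 145 130 121 119 128 118 115 117 113  86  56  53  53  52  56  79 101
 102 107 116 113  86]
214 [146 144 144 144 136 141 135 127 116 102  76  54  53  53  50  53  80 103
 103 100 111 115 114]
216 [143 143 146 146 140 139 136 134 117 108  89  59  56  52  54  59  87 102
 101  92  69 106 113]
218 [143 147 147 144 142 140 140 136 124 113 105  97  96  95  96  97 100 106
 103 111 117 116 123]
```

View pics/w8.png

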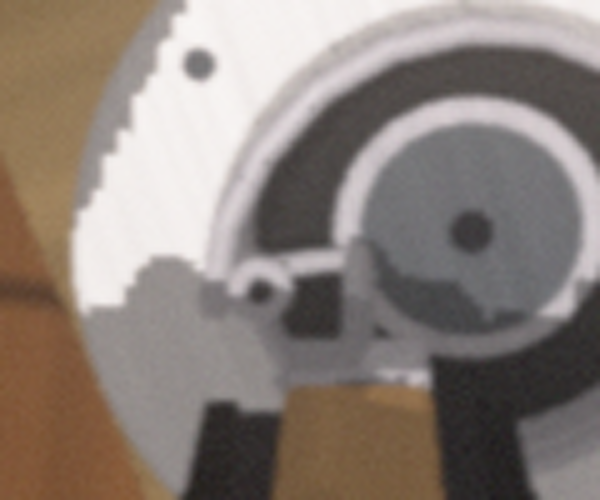

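The last picture shows the eye, hole at about (207.6, 242), resting on the hook near its tip. The hook passes under the eye's far edge at about row 201. I'll centre the hook under the eye by shifting 2.5 mm along -x and 3 mm along -y, then keep drawing up.

```bash
H="python3 -m handwheel"; C="python3 ck.py"
$H '[[-0.002,-0.003,0,0],[-0.005,-0.006,0,0],[-0.008,-0.01,0,0],[-0.008,-0.01,0,0],[-0.008,-0.01,0,0]]' >/dev/null && $C 12
python3 - <<'E'
from h import *
c=cam("wrist")
for l in("ring_eye",): print(l,[(round(r["conf"],2),np.round(r["point"],1)) for r in vision.look_for("wrist",l)[:3]])
for l in("ring_eye","ring"):
    for r in vision.outline_of("wrist",l)[:1]: m=np.argwhere(r["mask"]);print(l,round(r["conf"],2),m.min(0),m.max(0),len(m))
g=cv2.cvtColor(c["frame"],cv2.COLOR_RGB2GRAY)
for r in range(194,218,2): print(r,g[r,226:272:2])
E
$H '[[0,0,-0.003,0],[0,0,-0.006,0],[0,0,-0.009,0],[0,0,-0.012,0],[0,0,-0.015,0],[0,0,-0.015,0]]' >/dev/null && $C 20 &&
$H '[[0,0,-0.003,0],[0,0,-0.006,0],[0,0,-0.009,0],[0,0,-0.012,0],[0,0,-0.015,0],[0,0,-0.015,0]]' >/dev/null && $C 20
```

```text
t 19.13 p [ 552.57 -102.75  195.15] f [-0.6   0.09 -2.39]
ring_eye [(0.76, array([199.5, 241.2])), (0.68, array([170.3, 250.1])), (0.18, array([255.5, 261.5]))]
ring_eye 0.77 [176 231] [209 248] 349
ring 0.74 [149 231] [242 338] 1364
194 [237 239 240 214 198 184 147 128 127  93  62  62  68  70  67  72  80 165
 203 179 121 110 113]
196 [238 238 239 204 206 178 136 141 127 109  69  58  62  66  67  70  75 157
 184 164 119 112 113]
198 [239 239 234 199 200 176 167 192 192 186 148  78  61  62  69  71  81 123
 137 115 100 113 113]
200 [179 205 226 196 198 180 193 192 182 191 192 138 124 151 158 163 161 134
 123 114 106 108 112]
202 [147 153 204 196 194 185 192 130  77 127 193 181 155 191 190 188 165 131
 125 112 111  95 109]
204 [147 145 141 182 177 176 189 106  64 119 191 175 136 137 117 109 113 130
 123 114 117  96  96]
206 [145 145 129 118 121 153 189 170 153 180 187 126  62  60  55  57  95 128
 125 115 119 111  91]
208 [145 145 143 129 132 143 148 140 140 141 129  68  54  55  57  54  93 130
 120 104 111 117 111]
210 [146 144 144 145 146 144 140 138 131 119 106  89  55  52  50  56  86 120
 117  95  72 109 116]
212 [143 146 144 144 144 145 138 142 140 125 111  99  64  55  53  51  81 104
 104  90  55  74 105]
214 [144 140 143 146 145 147 143 141 140 134 117 106  91  60  49  53  84 103
 103  90  53  50  65]
216 [144 142 141 143 147 148 143 139 141 138 120 110 103  78  53  57  82 103
 104  93  56  55  54]
   t 19.83 p [ 552.48 -102.5   199.7 ] f [-0.29 -0.48 -2.48]
   t 20.33 p [ 552.51 -102.51  204.21] f [-1.04 -0.15 -3.55]
```

```bash
H="python3 -m handwheel"; C="python3 ck.py"
for k in 1; do
$H '[[0,0,-0.003,0],[0,0,-0.006,0],[0,0,-0.009,0],[0,0,-0.012,0],[0,0,-0.015,0],[0,0,-0.015,0]]' >/dev/null && $C 20 &&
$H '[[0,0,-0.003,0],[0,0,-0.006,0],[0,0,-0.009,0],[0,0,-0.012,0],[0,0,-0.015,0],[0,0,-0.015,0]]' >/dev/null && $C 20
python3 - <<'E'
from h import *
c=cam("wrist");save(c,"a.png",f=1.5)
for l in("ring_eye","ring_plain_end","ring_back"): print(l,[(round(r["conf"],2),np.round(r["point"],1)) for r in vision.look_for("wrist",l)[:2]])
for r in vision.outline_of("wrist","ring")[:1]: m=np.argwhere(r["mask"]);print(round(r["conf"],2),m.min(0),m.max(0),len(m))
E
done
```

```text
t 20.83 p [ 553.89 -103.13  209.62] f [ 0.21 -0.68 -1.83]
   t 21.33 p [ 552.68 -102.59  213.29] f [-0.48 -0.37 -0.37]
ring_eye [(0.79, array([162.7, 233.2])), (0.5, array([254.9, 260.1]))]
ring_plain_end [(0.46, array([222.2, 244.3]))]
ring_back [(0.96, array([139.8, 306.5]))]
0.89 [126 221] [233 333] 1704
```

The load dropped to nothing between z=204 and 210, so either the ring sprang out or the eye slipped off. I'll check which numerically.

Run:
```python
from h import *
from scipy.optimize import least_squares
o=robot.get_obs();c=cam("wrist");M=R.from_quat(o["tool_rot"]).as_matrix()
vis=vision.outline_of("wrist","ring")[0]["mask"]
ctr=np.array([.5745,-.0945])
for z in(.103,.1125):
    P=np.array([atz(c,p,z) for p in np.argwhere(vis)])[:,:2]
    f=lambda v:np.hypot(P[:,0]-v[0],P[:,1]-v[1])-v[2]
    s=least_squares(f,[*ctr,.042],loss="soft_l1",f_scale=.002);r=s.x
    a=np.degrees(np.arctan2(P[:,1]-r[1],P[:,0]-r[0]));d=f(r)
    print(z,r.round(4),"rms",d.std().round(4))
    h=[(k,(np.round(1000*np.median(d[(a>=k)&(a<k+20)]),1),((a>=k)&(a<k+20)).sum()) if ((a>=k)&(a<k+20)).any() else None) for k in range(-180,180,20)];print(h)
axle=[(r["conf"],r["point"]) for r in vision.look_for("wrist","bearing")[:2]];print(axle,[atz(c,x[1],.092).round(4) for x in axle])
# coarse picture of ring mask
mm=vis[120:240:4,215:340:3];print("\n".join("".join("#" if v else "." for v in r) for r in mm))
g=cv2.cvtColor(c["frame"],cv2.COLOR_RGB2GRAY)
for r in range(120,240,8): print(r,g[r,208:344:4])
```

```text
0.103 [ 0.5651 -0.0892  0.047 ] rms 0.0025
[(-180, None), (-160, None), (-140, (np.float64(1.4), np.int64(36))), (-120, (np.float64(1.7), np.int64(12))), (-100, None), (-80, (np.float64(-0.3), np.int64(34))), (-60, (np.float64(0.4), np.int64(111))), (-40, (np.float64(0.2), np.int64(119))), (-20, (np.float64(-0.2), np.int64(104))), (0, (np.float64(-0.3), np.int64(107))), (20, (np.float64(-0.2), np.int64(122))), (40, (np.float64(-0.2), np.int64(132))), (60, (np.float64(-0.0), np.int64(121))), (80, (np.float64(0.1), np.int64(131))), (100, (np.float64(0.4), np.int64(127))), (120, (np.float64(0.8), np.int64(140))), (140, (np.float64(0.8), np.int64(146))), (160, (np.float64(-2.9), np.int64(197)))]
0.1125 [ 0.5643 -0.0866  0.0453] rms 0.0024
[(-180, None), (-160, None), (-140, (np.float64(1.4), np.int64(36))), (-120, (np.float64(1.6), np.int64(12))), (-100, None), (-80, (np.float64(-0.3), np.int64(34))), (-60, (np.float64(0.4), np.int64(111))), (-40, (np.float64(0.2), np.int64(119))), (-20, (np.float64(-0.2), np.int64(104))), (0, (np.float64(-0.3), np.int64(107))), (20, (np.float64(-0.2), n
[... 3099 characters left out ...]
41 216 147 147 153 163 208 187 121 153 167 135 121 114 107 114
 113 116 113 116 111 120 203 102  66  67  64 183 189 209 230 243]
208 [ 99 129 145 148 144 146 146 148 145 143 115  72  55 131  95  53  94 119
 111 112 180 202 186  90  58  57  55  58 120 122 147 148 157 239]
216 [ 97 108 132 145 148 144 143 148 148 145 144 123 103 105  95  55  50  49
  52  52  48  52  52  45  53  56 112 119 129 147 145 148 149 149]
224 [ 92  96 116 133 146 145 144 144 135 118 115 115 116 113 151 174 169 100
  61  60  54  68  96 109 119 116 142 149 144 150 150 150 153 238]
232 [ 96  98 100 117 121 140  40  51  92  92  98  97 100 100 107 103 100  95
  75  72  40  77 136 144 145 146 146 147 146 145 146 144 116 148]
```

The fit says a flat circle with centre-line radius about 45 mm (it was 41.5), offset about 12 mm from the axis, so the ring looks out and lying on the face. I'll raise the pick clear and check its flatness from a second viewpoint.

```bash
cat > rf.py <<'E'
from h import *
import pickle,sys
o=robot.get_obs();c=cam("wrist");m=vision.outline_of("wrist","ring")[0]
pickle.dump((c,m["mask"],o),open(sys.argv[1],"wb"));print(m["conf"],o["position"],o["ft_force"])
E
python3 rf.py a.pkl
python3 -m handwheel '[[0,0,-0.01,0],[0,0,-0.03,0],[0,0,-0.07,0],[-0.05,0,-0.14,0],[-0.1,0,-0.22,0],[-0.1,0,-0.27,0],[-0.1,0,-0.27,0],[-0.1,0,-0.27,0],[-0.1,0,-0.27,0]]'
python3 rf.py b.pkl
cat > fit.py <<'E'
from h import *
import pickle
from scipy.optimize import least_squares
D=[pickle.load(open(f,"rb")) for f in("a.pkl","b.pkl")]
def res(v,full=False):
    c0=v[:3];n=np.array([v[4],v[5],1]);n/=np.linalg.norm(n);out=[]
    for c,m,o in D:
        pts=np.argwhere(m)[::3]
        for p in pts:
            q,d=ray(c,p);t=((c0-q)@n)/(d@n);X=q+t*d;out.append(np.linalg.norm(X-c0)-v[3])
    return np.array(out)
s=least_squares(res,[.5645,-.087,.1125,.0453,0,0],loss="soft_l1",f_scale=.0015)
print(s.x.round(4),"tilt deg",np.degrees(s.x[4:]).round(1),res(s.x).std())
E
python3 fit.py
```

```text
0.65 [ 0.55249695 -0.1025159   0.21297636] [-0.0116617   0.16069788 -0.93857004]
time: 22.58
position: [0.5558, -0.1316, 0.2932]
tool_rot: [0.656, 0.755, -0.0, -0.001]
ft_force: [0.3, 0.8, -1.2]
grip_width: 0.0177
grip_force: 40.0
0.98 [ 0.55579195 -0.13157735  0.29316425] [ 0.33034318  0.84710458 -1.22827521]
[ 0.5644 -0.0863  0.1145  0.0452  0.0621  0.0794] tilt deg [3.6 4.6] 0.002233956290806314
```

```bash
python3 -m handwheel '[[0,0.1,0,0],[0,0.2,0,0],[0,0.3,0,0],[0,0.3,0,0],[0,0.3,0,0],[0,0.3,0,0]]' >/dev/null; python3 rf.py c.pkl
python3 -m handwheel '[[0,-0.12,0,0],[0,-0.24,0,0],[0,-0.36,0,0],[0,-0.48,0,0],[0,-0.6,0,0],[0,-0.6,0,0],[0,-0.6,0,0],[0,-0.6,0,0]]' >/dev/null; python3 rf.py d.pkl
sed -i 's/("a.pkl","b.pkl")/sys.argv[1:]/;s/import pickle/import pickle,sys/' fit.py
python3 fit.py a.pkl b.pkl c.pkl d.pkl; python3 fit.py b.pkl c.pkl d.pkl; python3 fit.py c.pkl d.pkl
python3 - <<'E'
# same triangulation for the face plane: fit screw-hole-free outer face circle (white) -> reference tilt & height
from h import *
import pickle
from scipy.optimize import least_squares
E0=[]
for f in "bcd":
    c,m,o=pickle.load(open(f+".pkl","rb"));hsv=cv2.cvtColor(c["frame"],cv2.COLOR_RGB2HSV)
    w=((hsv[...,1]<50)&(hsv[...,2]>95)).astype(np.uint8);w[230:]=0
    n,lab,st,ce=cv2.connectedComponentsWithStats(w);i=1+np.argmax(st[1:,4]);q=cv2.convexHull(cv2.findContours((lab==i).astype(np.uint8),0,1)[0][0])
    print(f,st[i]); cc,_=cv2.findContours((lab==i).astype(np.uint8),0,1); P=cc[0][::2,0,::-1]; E0.append((c,P))
def res(v):
    n=np.array([v[4],v[5],1]);out=[]
    for c,P in E0:
        for p in P:
            q,d=ray(c,p);X=q+((v[:3]-q)@n)/(d@n)*d;out.append(np.linalg.norm(X-v[:3])-v[3])
    return np.array(out)
s=least_squares(res,[.5745,-.0935,.112,.067,0,0],loss="soft_l1",f_scale=.001);print("face",s.x.round(4),np.median(abs(res(s.x))))
E
```

```text
0.64 [ 0.64458712 -0.1191656   0.2923999 ] [-0.23595626 -0.60311453 -0.70348261]
0.63 [ 0.46780699 -0.14516529  0.29487044] [ 0.8885766  -0.3117031  -0.34614237]
b [ 222   81  123  146 9137]
c [ 141   82  123  123 8992]
d [ 294   80  130  123 9389]
face [ 0.5734 -0.0939  0.1027  0.0687 -0.0763  0.1818] 0.0011010420995087311  File "fit.py", line 4
    D=[pickle.load(open(f,"rb")) for f insys.argv[1:]]
                                       ^^^^^
SyntaxError: 'in' expected after for-loop variables
  File "fit.py", line 4
    D=[pickle.load(open(f,"rb")) for f insys.argv[1:]]
                                       ^^^^^
SyntaxError: 'in' expected after for-loop variables
  File "fit.py", line 4
    D=[pickle.load(open(f,"rb")) for f insys.argv[1:]]
                                       ^^^^^
SyntaxError: 'in' expected after for-loop variables
```

```bash
sed -i 's/insys/in sys/' fit.py; for a in "a b c d" "b c d" "c d" "a b"; do set --; for x in $a; do set -- "$@" $x.pkl; done; python3 fit.py "$@"; done
```

```text
[ 0.5643 -0.0869  0.1121  0.0456  0.0271  0.0527] tilt deg [1.6 3. ] 0.002261541063263539
[ 0.5644 -0.087   0.1123  0.0457  0.0229  0.0518] tilt deg [1.3 3. ] 0.002269804554012435
[ 0.5643 -0.0871  0.1119  0.0457  0.0175  0.0416] tilt deg [1.  2.4] 0.0022653062723528962
[ 0.5644 -0.0863  0.1145  0.0452  0.0621  0.0794] tilt deg [3.6 4.6] 0.002233956290806314
```

The ring is flat within noise (tilt 1–3°, radius 45.7 mm), so it lies on the face. Now I'll carry the pick back over its slot.

```bash
python3 -m handwheel '[[0.12,0.03,-0.01,0],[0.25,0.07,-0.02,0],[0.38,0.11,-0.02,0],[0.51,0.15,-0.02,0],[0.64,0.19,-0.02,0],[0.77,0.23,-0.02,0],[0.9,0.27,-0.02,0],[1,0.293,-0.02,0],[1,0.293,-0.02,0]]' >/dev/null; python3 -m handwheel '[[0.1,0,0,0],[0.2,0,0,0],[0.237,0,0,0],[0.237,0,0,0],[0.237,0,0,0],[0.237,0,0,0],[0.237,0,0,0]]'
python3 - <<'E'
from h import *
o=robot.get_obs();M=R.from_quat(o["tool_rot"]).as_matrix();d=M.T@(np.array([.5035,.2345,.1097])-o["position"]);print((o["position"]*1000).round(2),(d*1000).round(2),(d/.3).round(4),np.degrees(np.arctan2(M[1,1],M[0,1])), "grip rot",2*np.degrees(np.arctan2(.656,.755)))
E
```

```text
time: 25.38
position: [0.5036, 0.2337, 0.3]
tool_rot: [0.657, 0.754, -0.0, 0.0]
ft_force: [0.4, 0.4, -0.8]
grip_width: 0.0178
grip_force: 40.0
[503.6  233.67 299.97] [9.6000e-01 4.0000e-02 1.9027e+02] [3.200e-03 1.000e-04 6.342e-01] 7.880151346914527 grip rot 81.9730664179579
```

```bash
H="python3 -m handwheel"; C="python3 ck.py"
$H '[[0.003,0,0.1,0],[0.003,0,0.2,0],[0.003,0,0.3,0],[0.003,0,0.4,0],[0.003,0,0.4,0],[0.003,0,0.4,0]]' >/dev/null && $C 4 &&
$H '[[0,0,0.02,0],[0,0,0.04,0],[0,0,0.06,0],[0,0,0.08,0],[0,0,0.08,0]]' >/dev/null && $C 4 &&
$H '[[0,0,0.03,0],[0,0,0.06,0],[0,0,0.09,0],[0,0,0.12,0],[0,0,0.12,0]]' >/dev/null && $C 4 &&
$H '[[0,0,0.01,0],[0,0,0.02,0],[0,0,0.023,0],[0,0,0.023,0]]' >/dev/null && $C 4 &&
$H '[[0,0,0.003,0],[0,0,0.006,0],[0,0,0.009,0],[0,0,0.009,0]]' >/dev/null && $C 4
```

```text
t 25.88 p [502.46 234.62 179.07] f [ 0.64  0.57 -0.5 ]
   t 26.30 p [502.5  235.74 155.4 ] f [-0.26 -0.45 -0.78]
   t 26.72 p [501.49 235.49 117.66] f [-0.74 -0.14 -0.56]
   t 27.05 p [503.08 235.88 113.06] f [ 0.45 -1.52 -0.54]
   t 27.38 p [503.02 235.88 110.44] f [ 0.06 -0.22 -0.88]
```

```bash
H="python3 -m handwheel"; C="python3 ck.py"
$H '[[-0.004,0.001,0,0],[-0.004,0.001,0,0],[-0.004,0.001,0,0]]' >/dev/null && $C 3 &&
$H '[[0,0,0.002,0],[0,0,0.002,0],[0,0,0.002,0]]' >/dev/null && $C 3 &&
$H '[[0,0,0.002,0],[0,0,0.002,0],[0,0,0.002,0]]' >/dev/null && $C 3 &&
$H '[[0,0,0.002,0],[0,0,0.002,0],[0,0,0.002,0]]' >/dev/null && $C 3 &&
$H '[[0,0,0.002,0],[0,0,0.002,0],[0,0,0.002,0]]' >/dev/null && $C 3 &&
$H '[[0,0,0.002,0],[0,0,0.002,0],[0,0,0.002,0]]' >/dev/null && $C 3
```

```text
t 27.63 p [503.59 234.67 110.49] f [-0.55  0.6  -1.  ]
   t 27.88 p [503.47 234.72 109.79] f [ 0.01 -0.07 -1.31]
   t 28.13 p [503.53 234.77 109.7 ] f [-1.24 -0.26  3.79]
```

Seated: contact at 109.7, the same as at the grasp. I'll release and rise.

```bash
python3 -m handwheel '[[0,0,-0.002,0],[0,0,-0.002,0],[0,0,-0.002,0],[0,0,-0.002,0],[0,0,-0.002,0],[0,0,-0.002,0]]' 60 && python3 -m handwheel '[[0,0,-0.04,0],[0,0,-0.1,0],[0,0,-0.2,0],[0,0,-0.32,0],[0,0,-0.44,0],[0,0,-0.52,0],[0,0,-0.52,0],[0,0,-0.52,0]]'
python3 - <<'E'
from h import *
c=cam("wrist");s=cam("side");o=robot.get_obs()
for n,cc in(("wrist",c),("side",s)):
  for l in("pick","awl","screwdriver","ring"): print(n,l,[(round(r["conf"],2),np.round(r["point"])) for r in vision.look_for(n,l)[:2]])
print(o["position"])
g=cv2.cvtColor(c["frame"],cv2.COLOR_RGB2GRAY)
for r in range(156,204,3): print(r,g[r,236:296:3])
b=cv2.imread("pics/s4.png");a0=cv2.imread("pics/side.png");a0=cv2.resize(a0,(512,384))
d=cv2.absdiff(cv2.cvtColor(a0,6),cv2.cvtColor(s["frame"],cv2.COLOR_RGB2GRAY))[130:215,170:245];print("rack-area diff, side before/after",d.mean(),(d>40).sum())
E
```

```text
time: 28.63
position: [0.5035, 0.2347, 0.1097]
tool_rot: [0.656, 0.754, -0.0, -0.0]
ft_force: [0.6, -1.0, 1.0]
grip_width: 0.0482
grip_force: 0.0
time: 29.3
position: [0.5043, 0.2349, 0.2674]
tool_rot: [0.656, 0.755, 0.002, 0.001]
ft_force: [-0.3, -0.2, -0.1]
grip_width: 0.052
grip_force: 0.0
wrist pick [(0.94, array([185., 259.])), (0.26, array([238., 258.]))]
wrist awl [(0.61, array([238., 259.]))]
wrist screwdriver []
wrist ring [(0.35, array([196., 469.]))]
side pick [(0.74, array([161., 191.])), (0.22, array([199., 298.]))]
side awl [(0.47, array([167., 211.]))]
side screwdriver [(0.67, array([152., 177.])), (0.5, array([199., 299.]))]
side ring [(0.53, array([166., 210.])), (0.32, array([200., 299.]))]
[0.50247079 0.23445826 0.26467021]
156 [148 153 151 153 157 154 152 146 149 149 143 144 157 153 154 151 133 105
 143 151]
159 [149 150 153 157 156 153 148 147 151 151 143 143 152 154 154 151 129 112
 145 150]
162 [148 153 154 156 157 154 154 145 151 148 147 152 156 155 155 149 132  94
 142 150]
165 [149 156 153 154 156 151 140 137 138 137 137 151 155 155 155 151 128 103
 148 151]
[... 401 characters left out ...]
  94 141 153 149 121 111
 145 151]
183 [150 147 141 153 154 173 178 164 152 171 181 125  94 118 153 147 117 117
 147 150]
186 [149 147 145 151 155 185 161 172 177 163 162 126  92  99 149 148 116 124
 149 143]
189 [147 146 145 154 152 172 174 177 176 175 161 115  89 100 151 147 116 128
 147 145]
192 [148 150 144 151 155 180 180 182 181 183 181 122  93 103 152 145 114 108
 148 147]
195 [146 148 145 155 153 173 190 191 189 191 190 128 107 121 154 147 112 120
 149 148]
198 [146 149 149 147 145 173 179 193 195 188 186 154 155 153 153 147 110 127
 150 145]
201 [148 153 129  93  92  96  95 101 106  93 110 149 150 152 154 142 106 107
 111 108]
rack-area diff, side before/after 11.302274509803922 551
```

```bash
python3 -c "
from rig import job;print(job.hand_in())"
```

```text
the job is handed in; nothing more can be done
None
```

The ring is out of the bore and lies on the roller's end face by my camera fit (tilt 1–3°, within noise), the pick hangs back in its slot, and the job is handed in at about 29 s, with the push on the seal about 6 N at most.

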